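Refit the drive handle of the microscope stage

TASK

Fit the toothed drive handle that lies on the bench to the black drive gearbox. First stand it upright on its toothed foot on the rubber mat and let go of it; then take it again from above, put its foot in the gearbox's mouth, turn it until its teeth mesh with those inside, push it fully home so that its flange lies flat on the cover, and let go. Leave everything else where it is.

Things in the scene. Friction and masses are not known exactly. Their poses are not given: they have to be found in the camera images.
- handle_center (a point): the drive handle: 120 mm long, 0.25 to 0.5 kg, steel foot end heavier. Point on its axis, 60 mm from either end. Own z axis runs from toothed foot to grip end. It starts lying on the bench with x up, axis 24 mm above the bench, grip end roughly away from the robot. It can stand on its foot, and rights itself when leaned under about 12 degrees
- handle_foot (a point): centre of the flat end of the handle's toothed foot; axes as handle_center. The foot is 30 mm long: six straight teeth 60 degrees apart, 9 mm wide, 40 mm across the tips, core 27 mm, one tooth along x. Above it (30 to 38 mm from this end) is a square flange 48 x 48 mm
- handle_grip (a point): middle of the handle's flat aluminium grip, 79 mm from the foot end; axes as handle_center. The grip is 82 mm long, from the flange to the handle's top end (41 mm from this point), 28 mm along y throughout, and 48 mm along x, narrowing to 34 mm over the last 38 mm. While the handle lies the two faces 28 mm apart stand upright
- mouth (a point): centre of the round hole in the drive gearbox's flat cover, at the cover's top face, 62 mm above the bench; z up. The gearbox is a fixed black box 130 mm (x) by 120 mm (y) by 62 mm high. The hole is 42.6 mm across, 12 mm deep, its rim bevelled 4 mm. Home: the flange lies on the cover, so handle_foot is 30 mm below this point
- ring_top (a point): on the mouth's axis, 12 mm down: top of a recessed fixed steel ring 20 mm deep with six inward teeth and six slots 13 mm wide, at an unknown angle unrelated to this frame. If the handle's teeth stand on the ring's, the flange stays 18 mm above the cover; in the slots (some 5 degrees of play either way, repeating every 60) the handle slides down
- mat_top (a point): centre of the top face of the square black rubber mat, 120 x 120 mm, 4 mm thick, fixed flat on the bench
- objective: bystander, to be left alone: upright brass lens barrel, 30 mm across, 46 mm high
- oil: bystander, to be left alone: small amber bottle, 36 mm across, 75 mm high
- dish: bystander, to be left alone: clear closed round dish, 92 mm across, 16 mm high
- slidebox: bystander, to be left alone: grey box 80 x 100 x 35 mm
- plain_handle: bystander, to be left alone: a smaller spare handle, 83 mm long, 34 mm flange, whose foot is a plain round stub 28 mm across without teeth, lying on its side; origin at the end of the stub, axis z towards its grip
- spanner: bystander, to be left alone: flat steel spanner 150 mm long, lying
- adapter: bystander, to be left alone: upright stepped dark steel adapter, 40 mm across, 30 mm high
Mind the look-alikes: they are no part of the job. Leave any blue or green look-alike of the part that bears handle_center alone. Of the things that look like the part that bears mat_top, the larger one is meant.

How it is judged:
By the outcome, as a careful person would: the job done as asked, in the order asked, and still so for the second after the job is handed in, with the robot touching nothing.
It also fails if it takes over 72 s, if anything falls off the work surface, if the arm or the gripper's body presses on something with over 40 N, if the wrist force passes 120 N, or if a joint passes its speed limit or range.

ROBOT

A 7-joint arm with a two-finger parallel gripper is mounted at the origin on the work surface. World frame = base frame: x ahead of the robot, y to its left, z up, the work surface at z = 0. Lengths are in m, angles in rad, forces in N, time in s.
With the tool pointing down it reaches from about 0.425 to 0.925 m from the base axis. Payload 6.8 kg.
Tool frame: the origin (TCP) lies midway between the tips of the shut fingers; the grasp point (between the pads) lies 19 mm behind it; z points along the fingers, y is the line along which they close (so a half turn about z gives the same grasp; the last joint's range is limited). The gripper opens to 85 mm and grips with 20 to 120 N. Pads are 22 mm wide; open, the fingers measure 114 mm over their backs; the gripper's body (76 mm by 85 mm) begins 54 mm behind the grasp point. The pads swing forward as they close: fully open they stand 13 mm farther back than shut.
Start: joints at [1.068, 0.477, 0.022, 1.555, -0.011, 1.109, -0.083], TCP at [0.26, -0.623, 0.231] pointing down, gripper open.
Joint ranges: [-2.96, 2.96], [-0.34, 2.1], [-1.41, 1.46], [0.24, 2.44], [-1.37, 4.51], [0.17, 1.92], [-2.96, 2.96]. Speed limits (rad/s): [2.39, 2.39, 3.14, 3.14, 3.14, 3.14, 3.14].

INTERFACE

Orientations are given as a unit quaternion [w, x, y, z].
In Python, from station import * gives the robot as it stands. The module is installed in compiled form; this text tells all that it offers.
- The arm moves only by the shell command python3 -m jog 'ROWS' [OPENING] [FORCE]. ROWS is JSON, a list of rows, each an object of numbers: "x", "y", "z": the shift along the tool's x, y, z in m; "ax", "ay", "az": the turn, a rotation vector about the tool's x, y, z in rad. In form: [{"x": .., "y": .., "z": .., "ax": .., "ay": .., "az": ..}, ...]. A call has 1 to 12 rows; each row is the pose to reach, as a shift and turn from the pose commanded when the call began, along the tool's axes at that moment; what a row does not reach only later rows make up. A row lasts 1/10 s, in which the tool goes at most 50 mm and 8.59 degrees, less where a joint would pass 70% of its speed; a pose out of reach is approached as far as the arm can. A call with a gripper value outside its range is refused whole. OPENING is the opening, from 0 (shut) to 1 (fully open), set as the call begins (- or left out, the last holds). The fingers move at their own pace and stop on an object; FORCE is the grip in N (left out, the last holds). Time passes only in rows, so rows that repeat a pose let the fingers close. It gives the time, the measured TCP pose, the force, the opening and the grip force at its end, in the units of the state.
- get_obs(): the state, without advancing time (a new reading comes with each control period).
- read_camera(name): name is "side" or "top" or "wrist"; returns the picture (400x640x3 uint8, red, green, blue); there is no depth.
- camera_params(name): a dict with "K" (3x3 intrinsics, pixels), "origin" and "attitude" of the camera in the world. Camera axes: x right, y up, looking along -z (the intrinsics and any distortion apply to the point x, -y, -z); pixel columns grow to the right and rows downward; lengths in m; the calibration is good to about 2 mm. A picture is of the moment at which its call begins: read the wrist's pose just before it. camera_params takes no time and is no camera call; for the wrist camera it gives the pose at the moment of the call.
- hand_in(): hands the job in; it is judged then, once.
The state is a dict: "t": time; "q": joint angles; "joint_vel": joint speeds; "joint_torque": joint torques, N m; "eef_pos": TCP position; "tool_rot": TCP orientation; "contact_force": force on the tool from outside, world axes, zero at the start; "torque": the same for the moment, N m; "gripper_width": opening from 0.0 (shut) to 1.0 (fully open); "grasp_force": force on a finger pad.
Only numpy, scipy, OpenCV 4.12 (cv2) and the standard library are available. Lean on these libraries where they do the work, as an engineer would, in place of code of your own. Each camera call takes 0.05 s, during which the arm holds its last target. There are 200 camera calls.

## Working session

There is one attempt and no reset: what is moved stays moved. The work goes in short steps, Python scripts to look and compute and a shell command to move; the robot and the scene stay as the last step left them, time stands still between calls to the robot, and variables do not carry over. Pictures are saved under pics/ and viewed, at most 10 in all, crops included, and the job is handed in when it is done.

```bash
mkdir -p pics
cat > h.py <<'E'
from station import *
import numpy as np, cv2
from scipy.spatial.transform import Rotation as R
def q2R(q): q=np.array(q); return R.from_quat([q[1],q[2],q[3],q[0]]).as_matrix()
def cam(n):
    c=camera_params(n); a=np.array(c["attitude"],float)
    Rm=a if a.shape==(3,3) else q2R(a)
    return np.array(c["K"]),np.array(c["origin"]),Rm
def ray(c,u,v):
    K,o,Rm=c; d=np.linalg.solve(K,[u,v,1.0]); return o,Rm@np.array([d[0],-d[1],-d[2]])
def atz(c,u,v,z):
    o,d=ray(c,u,v); return o+d*(z-o[2])/d[2]
def proj(c,P):
    K,o,Rm=c; p=Rm.T@(np.array(P)-o); p=K@np.array([p[0],-p[1],-p[2]]); return p[:2]/p[2]
E
python3 - <<'E'
from h import *
for n in ("top","side","wrist"):
    print(n,camera_params(n)); im=read_camera(n)[:,:,::-1]; cv2.imwrite(f"pics/{n}0raw.png",im)
    if n=="top": cv2.imwrite("pics/top0.png",im)
a=[cv2.imread(f"pics/{n}0raw.png") for n in("top","side")]
print(get_obs())
E
```

```text
top {'K': array([[389.26528204,   0.        , 313.3343178 ],
       [  0.        , 389.26528204, 205.38504233],
       [  0.        ,   0.        ,   1.        ]]), 'origin': array([ 0.4492363 , -0.01314458,  1.05828119]), 'attitude': array([-0.70345777, -0.01919598,  0.00923417,  0.71041777])}
side {'K': array([[495.14711899,   0.        , 310.77106349],
       [  0.        , 495.14711899, 192.28445445],
       [  0.        ,   0.        ,   1.        ]]), 'origin': array([-0.13558756,  0.66150251,  0.72095159]), 'attitude': array([-0.33712294, -0.17015974,  0.43295754,  0.81849958])}
wrist {'K': array([[303.65911921,   0.        , 316.56462176],
       [  0.        , 303.65911921, 203.36861093],
       [  0.        ,   0.        ,   1.        ]]), 'origin': array([ 0.32822159, -0.59413252,  0.37392038]), 'attitude': array([ 0.8228455 , -0.12203553,  0.08337144, -0.54870923])}
{'t': 0.15, 'q': array([ 1.06790527,  0.47761052,  0.02233787,  1.55622517, -0.01149531,
        1.10931092, -0.0831037 ]), 'joint_vel': array([ 5.61640486e-05, -2.34521617e-03,  6.00749983e-04, -9.98276869e-04,
        3.11795385e-04, -4.90768241e-04, -3.11997163e-04]), 'joint_torque': array([ 2.74020022e-03, -5.96928370e+01,  1.61007486e+00, -2.81491220e+01,
        1.26572797e-02,  6.44062602e-03,  2.69975095e-05]), 'eef_pos': array([ 0.25943422, -0.62264913,  0.23054834]), 'tool_rot': array([-6.87575316e-04,  9.80578081e-01,  1.96127814e-01, -1.88556116e-04]), 'contact_force': array([ 0.21509559, -0.15626507, -0.13175372]), 'torque': array([ 0.02467092,  0.03023324, -0.01690703]), 'grasp_force': 0.0, 'gripper_width': 1.0026511500904045}
```

View pics/top0.png

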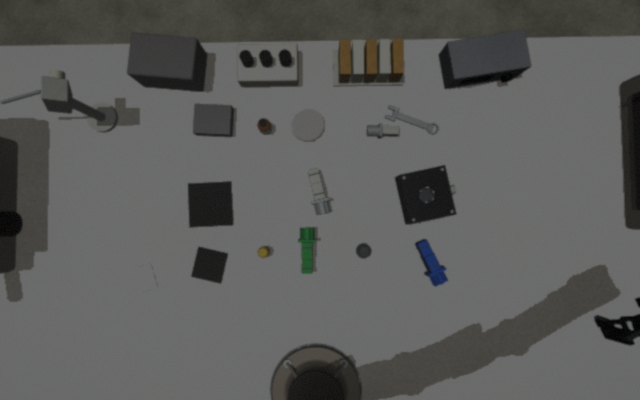

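View pics/side0raw.png

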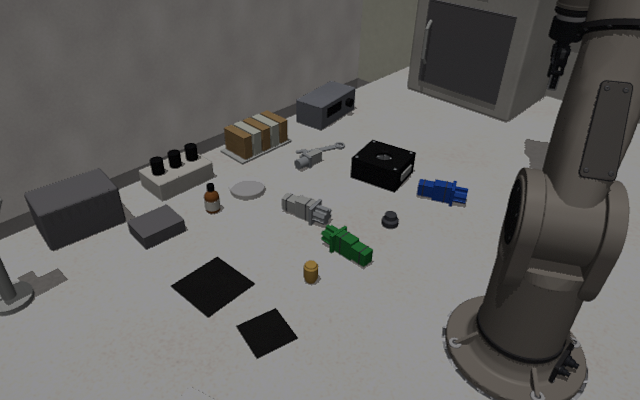

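The top view shows the grey toothed handle at about (319,191) with its foot towards (323,207). The larger mat is at (211,204) and the gearbox mouth at (426,195). The blue and green handles are decoys. I'll enlarge these areas.

Run:
```python
from h import *
t=cv2.imread("pics/top0raw.png"); s=cv2.imread("pics/side0raw.png")
def crop(im,u,v,w,h,k): return cv2.resize(im[v:v+h,u:u+w],None,fx=k,fy=k,interpolation=cv2.INTER_CUBIC)
def br(a): return cv2.convertScaleAbs(a,alpha=1.5)
a=np.hstack([br(crop(t,290,160,50,60,8)),cv2.convertScaleAbs(crop(t,400,165,50,60,8),alpha=2)])
cv2.imwrite("pics/c1.png",a)
c=cam("top")
# mat threshold
g=cv2.cvtColor(t,cv2.COLOR_BGR2GRAY)
m=(g[170:240,175:245]<60).astype(np.uint8)
n,l,st,ce=cv2.connectedComponentsWithStats(m)
i=1+np.argmax(st[1:,4]); print(st[i],ce[i]); 
pts=np.argwhere(l==i)[:,::-1].astype(np.float32)+[175,170]
r=cv2.minAreaRect(pts.astype(np.float32)); print(r)
print(atz(c,*r[0],0.004)); b=[atz(c,*p,.004)[:2].round(3) for p in cv2.boxPoints(r)]; print(b)
```

```text
[  13   12   45   45 1864] [34.97854077 33.88412017]
((209.91522216796875, 203.8042449951172), (43.046226501464844, 43.495662689208984), 87.1375961303711)
[0.49888431 0.2829509  0.004     ]
[array([0.555, 0.345]), array([0.56 , 0.227]), array([0.443, 0.221]), array([0.438, 0.339])]
```

View pics/c1.png

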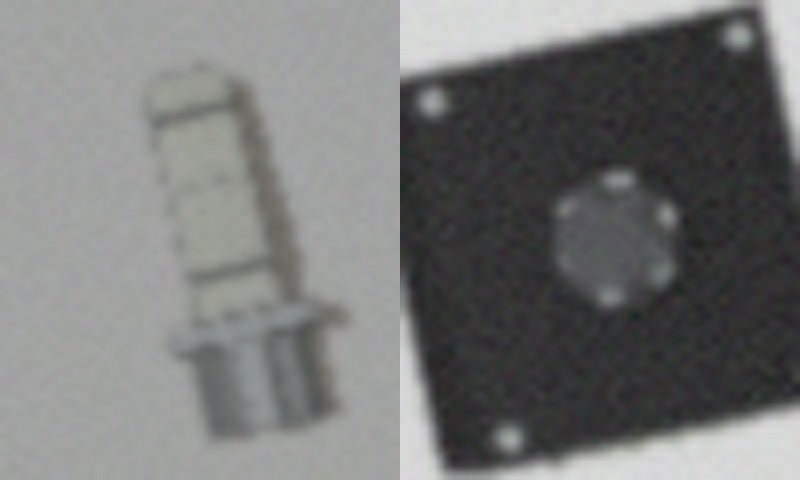

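Run:
```python
from h import *
c=cam("top")
f=lambda x,y,ox,oy,z: atz(c,ox+x/8-.44,oy+y/8-.44,z)
foot=f(272,425,290,160,.030); tip=f(192,72,290,160,.041)
print("foot",foot,"tip",tip,np.linalg.norm((foot-tip)[:2]))
print("mouth",f(217,240,400,165,.062), [f(x,y,400,165,.062)[:2].round(3) for x,y in ((32,102),(338,38),(109,438))])
o=get_obs(); T=q2R(o["tool_rot"]); w=cam("wrist")
print(T.round(3)); print("cam in tool",T.T@(w[1]-o["eef_pos"]), (T.T@w[2]).round(3))
```

```text
foot [ 0.47111111 -0.02567508  0.03      ] tip [ 5.86993134e-01 -5.22407566e-04  4.10000000e-02] 0.1185803559500116
mouth [ 0.5141231  -0.28906618  0.062     ] [array([ 0.559, -0.231]), array([ 0.578, -0.329]), array([ 0.451, -0.253])]
[[ 0.923  0.385 -0.001]
 [ 0.385 -0.923  0.001]
 [-0.    -0.001 -1.   ]]
cam in tool [ 7.44499271e-02 -1.75556297e-05 -1.43509454e-01] [[-0.001  0.956  0.292]
 [ 1.     0.     0.002]
 [ 0.002  0.292 -0.956]]
```

The handle measures 0.119 m long, which fits the 120 mm given. I'll move over the gearbox on the way, to look into the mouth with the wrist camera.

```bash
python3 -m jog '[{"x":0.182,"y":-0.105,"z":0.02,"az":0.09},{"x":0.182,"y":-0.105,"z":0.02,"az":0.09},{"x":0.182,"y":-0.105,"z":0.02,"az":0.18},{"x":0.364,"y":-0.21,"z":0.05,"az":0.18},{"x":0.364,"y":-0.21,"z":0.05,"az":0.18},{"x":0.364,"y":-0.21,"z":0.05,"az":0.18},{"x":0.364,"y":-0.21,"z":0.05,"az":0.18},{"x":0.364,"y":-0.21,"z":0.05,"az":0.18},{"x":0.364,"y":-0.21,"z":0.05,"az":0.18},{"x":0.364,"y":-0.21,"z":0.05,"az":0.18},{"x":0.364,"y":-0.21,"z":0.05,"az":0.18},{"x":0.364,"y":-0.21,"z":0.05,"az":0.18}]' 1
python3 - <<'E'
from h import *
c=cam("wrist"); im=read_camera("wrist")[:,:,::-1]; cv2.imwrite("pics/w1raw.png",im)
np.savez("pics/w1.npz",K=c[0],o=c[1],R=c[2])
p=proj(c,[.514,-.289,.062]).astype(int); print(p)
u,v=np.clip(p-[50,37],0,None); cr=cv2.resize(im[v:v+75,u:u+100],None,fx=8,fy=8,interpolation=cv2.INTER_CUBIC)
cv2.imwrite("pics/w1.png",cv2.convertScaleAbs(cr,alpha=2.2)); print(u,v)
E
```

```text
[  20 -316]
0 0validation failed for argument at $[0]...
```

View pics/w1.png

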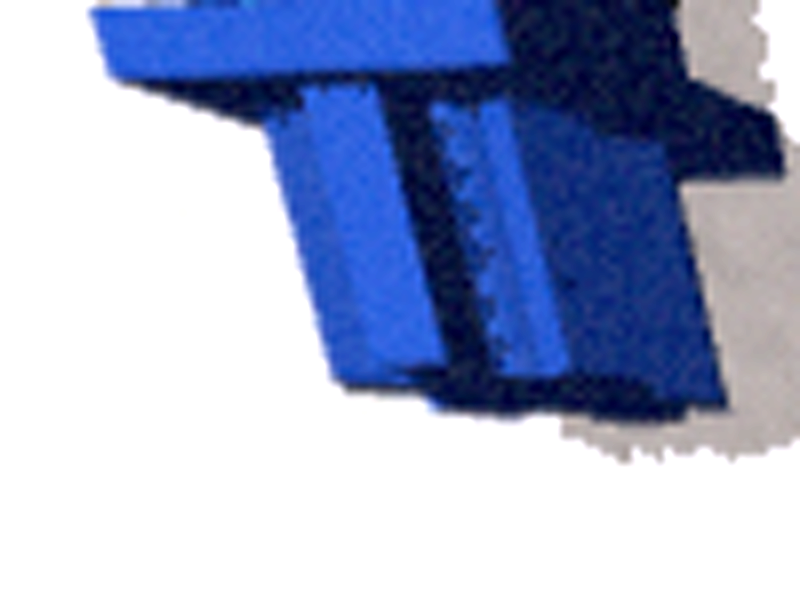

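The move was refused, probably because every row needs all six numbers. The arm hasn't moved, so this picture only shows the blue decoy. I'll retry.

```bash
python3 -m jog '[{"x":0.182,"y":-0.105,"z":0.02,"ax":0,"ay":0,"az":0.09},{"x":0.182,"y":-0.105,"z":0.02,"ax":0,"ay":0,"az":0.09},{"x":0.182,"y":-0.105,"z":0.02,"ax":0,"ay":0,"az":0.18},{"x":0.364,"y":-0.21,"z":0.05,"ax":0,"ay":0,"az":0.18},{"x":0.364,"y":-0.21,"z":0.05,"ax":0,"ay":0,"az":0.18},{"x":0.364,"y":-0.21,"z":0.05,"ax":0,"ay":0,"az":0.18},{"x":0.364,"y":-0.21,"z":0.05,"ax":0,"ay":0,"az":0.18},{"x":0.364,"y":-0.21,"z":0.05,"ax":0,"ay":0,"az":0.18},{"x":0.364,"y":-0.21,"z":0.05,"ax":0,"ay":0,"az":0.18},{"x":0.364,"y":-0.21,"z":0.05,"ax":0,"ay":0,"az":0.18},{"x":0.364,"y":-0.21,"z":0.05,"ax":0,"ay":0,"az":0.18},{"x":0.364,"y":-0.21,"z":0.05,"ax":0,"ay":0,"az":0.18}]' 1
python3 - <<'E'
from h import *
c=cam("wrist"); im=read_camera("wrist")[:,:,::-1]; cv2.imwrite("pics/w2raw.png",im)
np.savez("pics/w2.npz",K=c[0],o=c[1],R=c[2])
print(get_obs()["eef_pos"])
p=proj(c,[.514,-.289,.062]).astype(int); print(p)
u,v=np.clip(p-[50,37],0,None); cr=cv2.resize(im[v:v+75,u:u+100],None,fx=8,fy=8,interpolation=cv2.INTER_CUBIC)
cv2.imwrite("pics/w2.png",cv2.convertScaleAbs(cr,alpha=2.2)); print(u,v)
E
```

```text
t: 1.4
eef_pos: [0.5138, -0.291, 0.1814]
tool_rot: [0.0, 0.994, 0.106, -0.0]
contact_force: [-0.0, 0.3, -0.4]
gripper_width: 0.999
grasp_force: 0.0
[ 0.51373407 -0.2911618   0.18144015]
[314 196]
264 159
```

View pics/w2.png

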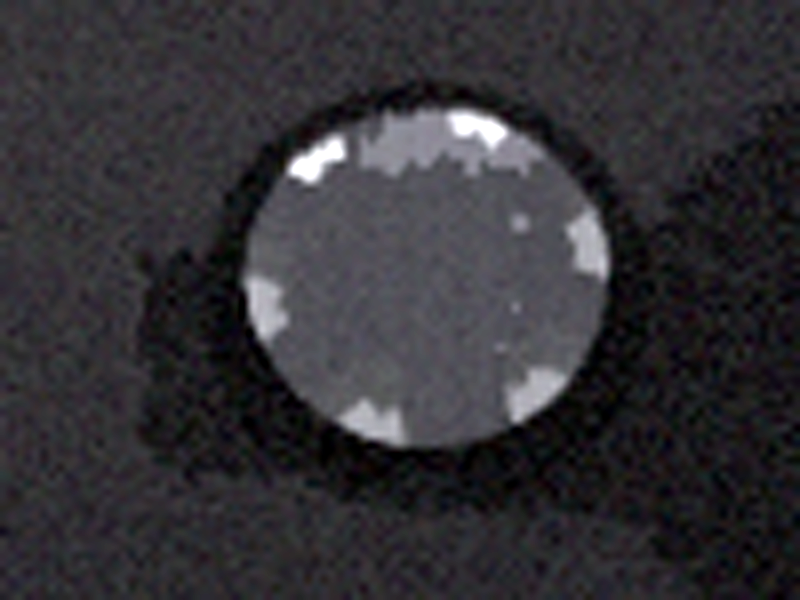

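The wrist view shows the hole, x 245–610 and y 108–448 in the crop. The six bright patches are the tops of the ring's teeth, at about (480,128), (320,158), (267,307), (375,422), (540,395) and (588,245).

Run:
```python
from h import *
d=np.load("pics/w2.npz"); c=(d["K"],d["o"],d["R"])
f=lambda x,y,z: atz(c,264+(x+.5)/8-.5,159+(y+.5)/8-.5,z)[:2]
T=np.array([f(*p,.05) for p in((480,128),(320,158),(267,307),(375,422),(540,395),(588,245))])
# circumscribed centre of teeth
A=np.c_[2*T,np.ones(6)]; s=np.linalg.lstsq(A,(T**2).sum(1),rcond=None)[0]; ce=s[:2]
print("teeth circ",ce,np.sqrt(s[2]+ce@ce))
H=[f(245,278,.05),f(610,278,.05),f(428,108,.05),f(428,448,.05)]
print("hole@50",np.mean(H,0),np.linalg.norm(H[0]-H[1]),np.linalg.norm(H[2]-H[3]))
H=[f(245,278,.058),f(610,278,.058),f(428,108,.058),f(428,448,.058)]
print("hole@58",np.mean(H,0),np.linalg.norm(H[0]-H[1]),np.linalg.norm(H[2]-H[3]))
a=np.degrees(np.arctan2(*(T-ce).T[::-1])); print("tooth angles mod60",(a%60).round(1), "mean slot",(a%60).mean()-30)
print(ce, "outer rim", [f(*p,.062).round(4) for p in ((212,278),(640,278),(428,78),(428,500))])
# ellipse fit on inner region brightness
im=cv2.imread("pics/w2raw.png",0)[159:234,264:364]; b=cv2.resize(cv2.GaussianBlur(im,(3,3),0),None,fx=8,fy=8,interpolation=cv2.INTER_CUBIC)
m=(b>(26)).astype(np.uint8); print(np.percentile(b,[10,50,90]))
```

```text
teeth circ [ 0.5137643  -0.29114373] 0.01911335600371921
hole@50 [ 0.51370509 -0.29104448] 0.04275452374518301 0.04125640181146677
hole@58 [ 0.51582785 -0.29058172] 0.04150991532797688 0.04005540457280668
tooth angles mod60 [54.  53.  52.1 52.2 55.1 54.8] mean slot 23.522272172928503
[ 0.5137643  -0.29114373] outer rim [array([ 0.512 , -0.2667]), array([ 0.5221, -0.3136]), array([ 0.5392, -0.2856]), array([ 0.4912, -0.2959])]
[ 9. 21. 38.]
```

```bash
python3 -m jog '[{"x":0.046,"y":-0.134,"z":0,"ax":0,"ay":0,"az":0},{"x":0.046,"y":-0.134,"z":0,"ax":0,"ay":0,"az":0},{"x":0.046,"y":-0.134,"z":0,"ax":0,"ay":0,"az":0},{"x":0.092,"y":-0.268,"z":0,"ax":0,"ay":0,"az":0},{"x":0.092,"y":-0.268,"z":0,"ax":0,"ay":0,"az":0},{"x":0.092,"y":-0.268,"z":0,"ax":0,"ay":0,"az":0},{"x":0.092,"y":-0.268,"z":0,"ax":0,"ay":0,"az":0},{"x":0.092,"y":-0.268,"z":0,"ax":0,"ay":0,"az":0}]'
python3 - <<'E'
from h import *
c=cam("wrist"); im=read_camera("wrist")[:,:,::-1]; cv2.imwrite("pics/w3raw.png",im)
np.savez("pics/w3.npz",K=c[0],o=c[1],R=c[2])
o=get_obs(); print(o["eef_pos"],q2R(o["tool_rot"])[:,0])
p=proj(c,[.535,-.0105,.03]).astype(int); print(p)
u,v=np.clip(p-[100,75],0,None); cr=cv2.resize(im[v:v+150,u:u+200],None,fx=4,fy=4,interpolation=cv2.INTER_CUBIC)
cv2.imwrite("pics/w3.png",cr); print(u,v)
E
```

```text
t: 2.25
eef_pos: [0.5477, -0.0082, 0.1815]
tool_rot: [0.0, 0.994, 0.107, 0.0]
contact_force: [0.2, -0.9, 0.0]
gripper_width: 0.998
grasp_force: 0.0
[ 0.54755176 -0.00962422  0.18137446] [ 9.77452193e-01  2.11156764e-01 -1.77130475e-04]
[316 200]
216 125
```

View pics/w3.png

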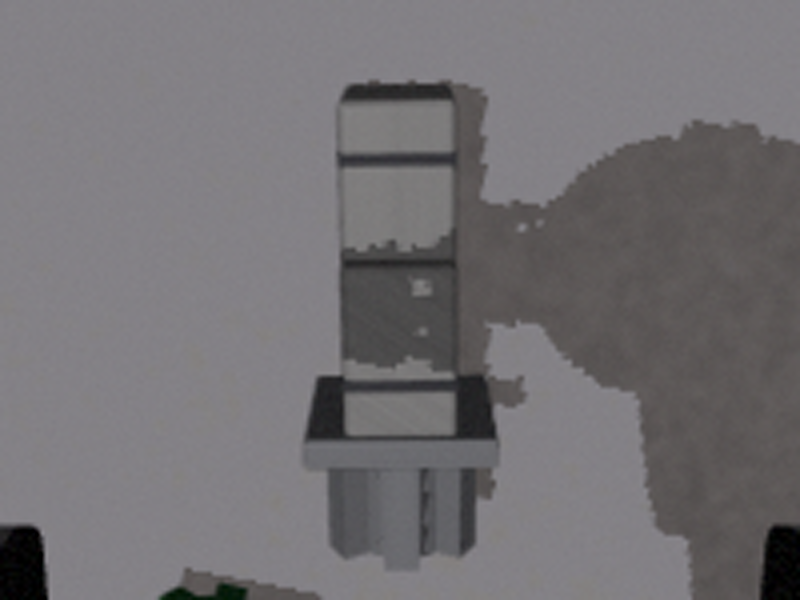

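The wrist view shows the handle lying straight up the image. The grip spans columns 340–456, the flange's top strip rows 440–467, the foot tip is at (402,569) and the grip end at (398,100). I'll convert these.

Run:
```python
from h import *
d=np.load("pics/w3.npz"); c=(d["K"],d["o"],d["R"])
f=lambda x,y,z: atz(c,216+(x+.5)/4-.5,125+(y+.5)/4-.5,z)[:2]
foot=f(402,569,.044); fl=f(401,440,.048); fl2=f(401.5,467,.048); tip=f(398,100,.041)
print(foot,fl,fl2,tip)
print("len",np.linalg.norm(tip-foot),"foot-fl",np.linalg.norm(fl-foot),np.linalg.norm(fl2-foot), "flw",np.linalg.norm(f(303,440,.048)-f(499,440,.048)),"gripw",np.linalg.norm(f(344,435,.048)-f(456,435,.048)))
a=(tip-foot)/np.linalg.norm(tip-foot); print("yaw",np.degrees(np.arctan2(a[1],a[0])))
for s in(.079,.1): print(s, fl+(s-.038)*a, tip-(.12-s)*a)
```

```text
[ 0.46918708 -0.02432219] [ 0.50595748 -0.01608826] [ 0.49892048 -0.01774281] [0.58612296 0.00204999]
len 0.11987281395877505 foot-fl 0.03768102444546464 0.030452635275838528 flw 0.04825818541757534 gripw 0.0275403759104281
yaw 12.709112778334312
0.079 [ 0.54595296 -0.00706821] [ 0.54612748 -0.00697006]
0.1 [ 0.56643845 -0.00244818] [ 0.56661297 -0.00235003]
```

```bash
python3 -m jog '[{"x":0.052,"y":-0.0034,"z":0.087,"ax":0,"ay":-0.611,"az":-0.009},{"x":0.052,"y":-0.0034,"z":0.087,"ax":0,"ay":-0.611,"az":-0.009},{"x":0.052,"y":-0.0034,"z":0.087,"ax":0,"ay":-0.611,"az":-0.009},{"x":0.052,"y":-0.0034,"z":0.087,"ax":0,"ay":-0.611,"az":-0.009},{"x":0.052,"y":-0.0034,"z":0.087,"ax":0,"ay":-0.611,"az":-0.009},{"x":0.052,"y":-0.0034,"z":0.087,"ax":0,"ay":-0.611,"az":-0.009},{"x":0.052,"y":-0.0034,"z":0.087,"ax":0,"ay":-0.611,"az":-0.009},{"x":0.052,"y":-0.0034,"z":0.087,"ax":0,"ay":-0.611,"az":-0.009},{"x":0.052,"y":-0.0034,"z":0.087,"ax":0,"ay":-0.611,"az":-0.009}]'
python3 - <<'E'
from h import *
o=get_obs(); T=q2R(o["tool_rot"]); print(o["eef_pos"],T.round(3),o["q"].round(3))
print("to grasp, tool axes",T.T@(np.array([.5414,-.0080,.0124])-o["eef_pos"]))
E
```

```text
t: 3.2
eef_pos: [0.5978, 0.006, 0.0962]
tool_rot: [0.032, 0.948, 0.106, -0.297]
contact_force: [1.0, -0.0, -0.7]
gripper_width: 0.999
grasp_force: 0.0
[0.59782254 0.00598315 0.09623097] [[ 0.801  0.221 -0.557]
 [ 0.182 -0.975 -0.124]
 [-0.571 -0.002 -0.821]] [-0.067  0.84  -0.123  1.375  0.115  1.541 -1.565]
to grasp, tool axes [0.00014562 0.00136799 0.10200377]
```

```bash
python3 -m jog '[{"x":0,"y":0.0014,"z":0.04,"ax":0,"ay":0,"az":0},{"x":0,"y":0.0014,"z":0.075,"ax":0,"ay":0,"az":0},{"x":0,"y":0.0014,"z":0.095,"ax":0,"ay":0,"az":0},{"x":0,"y":0.0014,"z":0.102,"ax":0,"ay":0,"az":0},{"x":0,"y":0.0014,"z":0.102,"ax":0,"ay":0,"az":0},{"x":0,"y":0.0014,"z":0.102,"ax":0,"ay":0,"az":0}]' && python3 -m jog '[{"x":0,"y":0,"z":0,"ax":0,"ay":0,"az":0},{"x":0,"y":0,"z":0,"ax":0,"ay":0,"az":0},{"x":0,"y":0,"z":0,"ax":0,"ay":0,"az":0},{"x":0,"y":0,"z":0,"ax":0,"ay":0,"az":0},{"x":0,"y":0,"z":0,"ax":0,"ay":0,"az":0},{"x":0,"y":0,"z":0,"ax":0,"ay":0,"az":0},{"x":0,"y":0,"z":0,"ax":0,"ay":0,"az":0},{"x":0,"y":0,"z":0,"ax":0,"ay":0,"az":0}]' 0 100
```

```text
t: 3.8
eef_pos: [0.5424, -0.0072, 0.012]
tool_rot: [0.032, 0.948, 0.107, -0.298]
contact_force: [-0.5, 0.7, 1.0]
gripper_width: 0.998
grasp_force: 0.0
t: 4.6
eef_pos: [0.5414, -0.0076, 0.0111]
tool_rot: [0.032, 0.948, 0.107, -0.299]
contact_force: [1.8, -0.6, 5.3]
gripper_width: 0.317
grasp_force: 98.8
```

The handle is gripped at an opening of 27 mm. I'll save its pose relative to the tool and lift.

```bash
cat >> h.py <<'E'
def delta(p,Rt):
    o=get_obs(); T=q2R(o["tool_rot"])
    print("shift",(T.T@(np.array(p)-o["eef_pos"])).round(4),"rot",R.from_matrix(T.T@Rt).as_rotvec().round(4))
E
python3 - <<'E'
from h import *
o=get_obs(); T=q2R(o["tool_rot"])
a=np.radians(12.7); z=np.array([np.cos(a),np.sin(a),0]); x=np.array([0,0,1.]); H=np.c_[x,np.cross(z,x),z]
foot=np.array([.4692,-.0243,.024])
np.savez("rel.npz",p=T.T@(foot-o["eef_pos"]),R=T.T@H); print(T.T@(foot-o["eef_pos"]),(T.T@H).round(3))
E
python3 -m jog '[{"x":-0.003,"y":0,"z":-0.004,"ax":0,"ay":0,"az":0},{"x":-0.017,"y":0,"z":-0.025,"ax":0,"ay":0,"az":0},{"x":-0.04,"y":0,"z":-0.058,"ax":0,"ay":0,"az":0},{"x":-0.063,"y":0,"z":-0.09,"ax":0,"ay":0,"az":0},{"x":-0.085,"y":0,"z":-0.123,"ax":0,"ay":0,"az":0},{"x":-0.108,"y":0,"z":-0.156,"ax":0,"ay":0,"az":0},{"x":-0.114,"y":0,"z":-0.164,"ax":0,"ay":0,"az":0},{"x":-0.114,"y":0,"z":-0.164,"ax":0,"ay":0,"az":0},{"x":-0.114,"y":0,"z":-0.164,"ax":0,"ay":0,"az":0}]'
python3 - <<'E'
from h import *
d=np.load("rel.npz"); a=np.radians(12.7)
c,s=np.cos(a),np.sin(a); H=np.array([[-c,s,0],[-s,-c,0],[0,0,1]])
Rt=H@d["R"].T; foot=np.array([.499,.283,.10]); p=foot-Rt@d["p"]; print(p,Rt.round(3),get_obs()["q"].round(3)); delta(p,Rt)
E
```

```text
[-0.06814273  0.00026304  0.03192819] [[-0.573 -0.003  0.82 ]
 [-0.002  1.     0.001]
 [-0.82  -0.001 -0.573]]
t: 5.5
eef_pos: [0.5407, -0.0078, 0.2085]
tool_rot: [0.032, 0.947, 0.107, -0.3]
contact_force: [-0.4, -0.7, -4.6]
gripper_width: 0.314
grasp_force: 99.0
[0.51146908 0.2862227  0.17414206] [[ 0.558  0.222  0.799]
 [ 0.128 -0.975  0.181]
 [ 0.82   0.001 -0.573]] [-0.047  0.637 -0.131  1.483  0.102  1.641 -1.548]
shift [ 0.0503 -0.2931  0.0078] rot [-5.0000e-03  1.5742e+00 -1.4000e-03]
```

```bash
python3 -m jog '[{"x":0.0,"y":-0.03,"z":0,"ax":0,"ay":0.1,"az":0},{"x":0.0,"y":-0.07,"z":0,"ax":0,"ay":0.24,"az":0},{"x":0.0,"y":-0.11,"z":0,"ax":0,"ay":0.38,"az":0},{"x":0.01,"y":-0.15,"z":0,"ax":0,"ay":0.52,"az":0},{"x":0.02,"y":-0.19,"z":0,"ax":0,"ay":0.66,"az":0},{"x":0.03,"y":-0.23,"z":0,"ax":0,"ay":0.8,"az":0},{"x":0.04,"y":-0.26,"z":0.005,"ax":0,"ay":0.94,"az":0},{"x":0.05,"y":-0.28,"z":0.008,"ax":-0.005,"ay":1.08,"az":0},{"x":0.05,"y":-0.293,"z":0.008,"ax":-0.005,"ay":1.22,"az":0},{"x":0.05,"y":-0.293,"z":0.008,"ax":-0.005,"ay":1.36,"az":0},{"x":0.05,"y":-0.293,"z":0.008,"ax":-0.005,"ay":1.5,"az":0},{"x":0.05,"y":-0.293,"z":0.008,"ax":-0.005,"ay":1.574,"az":0}]'
python3 - <<'E'
from h import *
d=np.load("rel.npz"); a=np.radians(12.7)
c,s=np.cos(a),np.sin(a); H=np.array([[-c,s,0],[-s,-c,0],[0,0,1]])
Rt=H@d["R"].T; foot=np.array([.499,.283,.10]); p=foot-Rt@d["p"]; print(get_obs()["q"].round(3)); delta(p,Rt)
E
```

```text
t: 6.7
eef_pos: [0.5177, 0.2742, 0.1674]
tool_rot: [-0.006, 0.955, 0.103, 0.278]
contact_force: [1.0, 0.1, -5.3]
gripper_width: 0.314
grasp_force: 99.4
[-1.228  0.259  0.521  2.259  0.8    0.267 -2.845]
shift [ 0.0008 -0.0127 -0.0082] rot [0.0488 0.3987 0.0148]
```

```bash
python3 -m jog '[{"x":0,"y":-0.0127,"z":-0.008,"ax":0.049,"ay":0.2,"az":0.015},{"x":0,"y":-0.0127,"z":-0.008,"ax":0.049,"ay":0.399,"az":0.015},{"x":0,"y":-0.0127,"z":-0.008,"ax":0.049,"ay":0.399,"az":0.015},{"x":0,"y":-0.0127,"z":-0.008,"ax":0.049,"ay":0.399,"az":0.015},{"x":0,"y":-0.0127,"z":-0.008,"ax":0.049,"ay":0.399,"az":0.015},{"x":0,"y":-0.0127,"z":-0.008,"ax":0.049,"ay":0.399,"az":0.015}]'
python3 - <<'E'
from h import *
d=np.load("rel.npz"); a=np.radians(12.7)
c,s=np.cos(a),np.sin(a); H=np.array([[-c,s,0],[-s,-c,0],[0,0,1]])
Rt=H@d["R"].T; foot=np.array([.499,.283,.10]); p=foot-Rt@d["p"]; print(get_obs()["q"].round(3)); delta(p,Rt)
E
```

```text
t: 7.3
eef_pos: [0.4402, 0.2783, 0.2097]
tool_rot: [0.019, 0.928, 0.096, 0.358]
contact_force: [-53.7, -112.4, -60.6]
gripper_width: 0.318
grasp_force: 100.3
[-2.228  0.41   1.456  2.437  0.739  0.174 -2.959]
shift [0.0296 0.0004 0.0743] rot [0.1103 0.2356 0.039 ]
```

The joints have run into their limits and the force reading jumped. I'll check the state and look.

Run:
```python
from h import *
for i in range(3):
    o=get_obs(); print(o["t"],o["contact_force"].round(1),o["torque"].round(2),o["joint_vel"].round(2),o["eef_pos"].round(4),o["q"].round(3))
    im=read_camera("side")[:,:,::-1]
cv2.imwrite("pics/s2.png",im)
```

```text
7.3 [ -53.7 -112.4  -60.6] [-4.86  9.99 -4.87] [-1.27  0.35  0.11  0.05 -0.12  0.94  0.05] [0.4402 0.2783 0.2097] [-2.228  0.41   1.456  2.437  0.739  0.174 -2.959]
7.35 [-4.6 14.6 -4.6] [1.31 1.62 1.07] [ 0.13 -0.03 -0.07 -0.04  0.07 -0.13  0.  ] [0.4343 0.2924 0.2096] [-2.244  0.414  1.446  2.433  0.737  0.17  -2.959]
7.4 [ 0.6  0.9 -4.2] [-0.06  1.1   0.03] [ 0.13 -0.04  0.07  0.04  0.04  0.02  0.  ] [0.4367 0.2886 0.2097] [-2.237  0.413  1.448  2.433  0.739  0.169 -2.959]
```

View pics/s2.png

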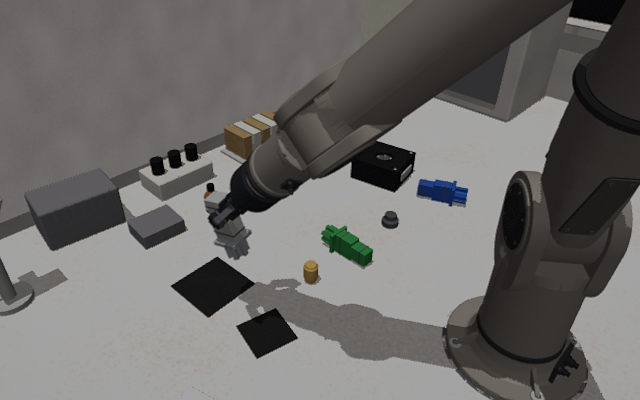

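The picture shows the arm free of everything, with the handle held near the mat. The spike came from the abrupt stop at the joint limits. Pointing the tool radially isn't feasible here, so I'll unwind slowly to tool-down, yaw about 100°, and pitch it sideways, where j5 has range.

```bash
cat >> h.py <<'E'
def toolR(yaw,tilt):
    """tool x azimuth yaw (deg); tilt deg: tool z leans from down towards +a"""
    y=np.radians(yaw); t=np.radians(tilt); a=np.array([np.cos(y),np.sin(y),0]); u=np.array([0,0,1.])
    z=-u*np.cos(t)+a*np.sin(t); x=a*np.cos(t)+u*np.sin(t); return np.c_[x,np.cross(z,x),z]
E
python3 - <<'E'
from h import *
delta([.47,.28,.26],toolR(12.7,0)); delta([.47,.28,.26],toolR(12.7,20))
E
```

```text
shift [ 0.0557  0.0143 -0.0166] rot [ 0.1139 -0.725  -0.0021]
shift [ 0.0557  0.0143 -0.0166] rot [ 0.1108 -0.3763  0.0174]
```

```bash
python3 -m jog '[{"x":0.005,"y":0.001,"z":-0.002,"ax":0.01,"ay":-0.05,"az":0},{"x":0.01,"y":0.003,"z":-0.004,"ax":0.02,"ay":-0.11,"az":0},{"x":0.015,"y":0.005,"z":-0.006,"ax":0.03,"ay":-0.17,"az":0},{"x":0.02,"y":0.006,"z":-0.008,"ax":0.04,"ay":-0.23,"az":0},{"x":0.025,"y":0.008,"z":-0.009,"ax":0.05,"ay":-0.29,"az":0},{"x":0.03,"y":0.01,"z":-0.01,"ax":0.06,"ay":-0.35,"az":0},{"x":0.035,"y":0.011,"z":-0.012,"ax":0.07,"ay":-0.42,"az":0},{"x":0.04,"y":0.012,"z":-0.014,"ax":0.08,"ay":-0.49,"az":0},{"x":0.045,"y":0.013,"z":-0.015,"ax":0.09,"ay":-0.56,"az":0},{"x":0.05,"y":0.014,"z":-0.016,"ax":0.1,"ay":-0.63,"az":0},{"x":0.055,"y":0.014,"z":-0.016,"ax":0.114,"ay":-0.69,"az":0},{"x":0.056,"y":0.014,"z":-0.016,"ax":0.114,"ay":-0.725,"az":0}]'
python3 - <<'E'
from h import *
o=get_obs();print(o["q"].round(3),o["joint_vel"].round(2)); delta([.47,.28,.26],toolR(12.7,0))
E
```

```text
t: 8.65
eef_pos: [0.4749, 0.2721, 0.259]
tool_rot: [-0.001, 0.995, 0.101, -0.002]
contact_force: [-0.6, -0.5, -4.0]
gripper_width: 0.315
grasp_force: 104.8
[-1.353  0.329  0.911  1.871 -0.298  1.086 -1.694] [ 0.28  0.23 -0.11 -0.24 -0.21  0.43  0.19]
shift [-0.0032 -0.0087 -0.001 ] rot [-0.003   0.0043 -0.0187]
```

```bash
python3 -m jog '[{"x":0,"y":0,"z":0,"ax":0,"ay":0,"az":-0.08},{"x":0.005,"y":0,"z":0,"ax":0,"ay":0,"az":-0.2},{"x":0.01,"y":0,"z":0,"ax":0,"ay":0,"az":-0.33},{"x":0.015,"y":-0.002,"z":0,"ax":0,"ay":0,"az":-0.46},{"x":0.02,"y":-0.004,"z":0,"ax":0,"ay":0,"az":-0.59},{"x":0.025,"y":-0.006,"z":0,"ax":0,"ay":0,"az":-0.72},{"x":0.025,"y":-0.006,"z":0,"ax":0,"ay":0,"az":-0.85},{"x":0.025,"y":-0.006,"z":0,"ax":0,"ay":0,"az":-0.98},{"x":0.025,"y":-0.006,"z":0,"ax":0,"ay":0,"az":-1.11},{"x":0.025,"y":-0.006,"z":0,"ax":0,"ay":0,"az":-1.24},{"x":0.025,"y":-0.006,"z":0,"ax":0,"ay":0,"az":-1.35},{"x":0.025,"y":-0.006,"z":0,"ax":0,"ay":0,"az":-1.42}]'
python3 - <<'E'
from h import *
o=get_obs();print(o["q"].round(3),o["joint_vel"].round(2)); delta([.5,.283,.26],toolR(110,0))
E
```

```text
t: 9.85
eef_pos: [0.4966, 0.2833, 0.258]
tool_rot: [-0.002, 0.686, 0.727, -0.001]
contact_force: [0.1, -0.3, -4.5]
gripper_width: 0.318
grasp_force: 104.8
[-1.083  0.313  0.576  1.805 -0.195  1.084 -0.379] [ 0.1  -0.02 -0.14 -0.01  0.05 -0.    0.61]
shift [-0.0005  0.0034 -0.002 ] rot [-0.0046 -0.0024 -0.2913]
```

```bash
python3 - <<'E'
from h import *
d=np.load("rel.npz"); print("tilt needed",np.degrees(np.arctan2(d["R"][0,2],-d["R"][2,2])))
for yaw,t in((110,25),(110,55)):
    Rt=toolR(yaw,t); foot=np.array([.5,.283,.12]); delta(foot-Rt@d["p"] if t==55 else [.5,.283,.24],Rt)
E
python3 -m jog '[{"x":0,"y":0.003,"z":0,"ax":0,"ay":0,"az":-0.06},{"x":0,"y":0.003,"z":0,"ax":0,"ay":0,"az":-0.14},{"x":0,"y":0.003,"z":0.005,"ax":0,"ay":0,"az":-0.22},{"x":0,"y":0.003,"z":0.01,"ax":0,"ay":0,"az":-0.29},{"x":0,"y":0.003,"z":0.01,"ax":0,"ay":0,"az":-0.291}]'
```

```text
tilt needed 55.04454675817785
shift [-0.0005  0.0035  0.018 ] rot [ 0.059   0.4308 -0.2876]
shift [ 0.0117 -0.0003  0.0639] rot [ 0.1355  0.9505 -0.2707]
t: 10.35
eef_pos: [0.4992, 0.2836, 0.2476]
tool_rot: [-0.003, 0.575, 0.818, -0.001]
contact_force: [-0.4, -0.7, -4.2]
gripper_width: 0.316
grasp_force: 104.8
```

```bash
python3 -m jog '[{"x":0,"y":0,"z":0,"ax":0,"ay":0.04,"az":0},{"x":0,"y":0,"z":0,"ax":0,"ay":0.1,"az":0},{"x":0,"y":0,"z":0,"ax":0,"ay":0.16,"az":0},{"x":0,"y":0,"z":0,"ax":0,"ay":0.22,"az":0},{"x":0,"y":0,"z":0,"ax":0,"ay":0.28,"az":0},{"x":0,"y":0,"z":0,"ax":0,"ay":0.34,"az":0},{"x":0,"y":0,"z":0,"ax":0,"ay":0.4,"az":0},{"x":0,"y":0,"z":0,"ax":0,"ay":0.44,"az":0},{"x":0,"y":0,"z":0,"ax":0,"ay":0.44,"az":0}]'
python3 - <<'E'
from h import *
d=np.load("rel.npz")
o=get_obs();print(o["q"].round(3),o["joint_vel"].round(2)); Rt=toolR(110,55); foot=np.array([.5,.283,.12]); delta(foot-Rt@d["p"],Rt)
E
```

```text
t: 11.25
eef_pos: [0.5005, 0.2831, 0.2486]
tool_rot: [-0.181, 0.563, 0.797, 0.125]
contact_force: [-1.4, -1.0, -4.6]
gripper_width: 0.312
grasp_force: 104.9
[-0.712  0.333  0.419  1.851 -0.657  1.103  0.369] [-0.03 -0.01 -0.01 -0.02  0.03 -0.01 -0.04]
shift [-0.0116 -0.0007  0.0548] rot [ 0.0017  0.5164 -0.0077]
```

```bash
python3 -m jog '[{"x":0,"y":0,"z":0.003,"ax":0,"ay":0.04,"az":0},{"x":-0.002,"y":0,"z":0.01,"ax":0,"ay":0.1,"az":0},{"x":-0.004,"y":0,"z":0.018,"ax":0,"ay":0.16,"az":0},{"x":-0.006,"y":0,"z":0.026,"ax":0,"ay":0.22,"az":0},{"x":-0.008,"y":0,"z":0.034,"ax":0,"ay":0.28,"az":0},{"x":-0.01,"y":0,"z":0.042,"ax":0,"ay":0.34,"az":0},{"x":-0.0116,"y":0,"z":0.05,"ax":0,"ay":0.4,"az":0},{"x":-0.0116,"y":0,"z":0.055,"ax":0,"ay":0.46,"az":0},{"x":-0.0116,"y":0,"z":0.055,"ax":0,"ay":0.51,"az":0},{"x":-0.0116,"y":0,"z":0.055,"ax":0,"ay":0.516,"az":0}]'
python3 - <<'E'
from h import *
d=np.load("rel.npz")
o=get_obs();print(o["q"].round(3),o["joint_vel"].round(2)); Rt=toolR(110,55); foot=np.array([.499,.283,.03]); delta(foot-Rt@d["p"],Rt)
E
```

```text
t: 12.25
eef_pos: [0.4958, 0.2973, 0.1935]
tool_rot: [-0.379, 0.511, 0.725, 0.264]
contact_force: [-0.4, -0.1, -5.0]
gripper_width: 0.315
grasp_force: 105.1
[-0.379  0.571  0.259  1.912 -1.137  1.306  0.905] [ 0.01 -0.   -0.02 -0.01 -0.02  0.02  0.02]
shift [-0.0741 -0.0017  0.05  ] rot [-0.      0.0008 -0.0051]
```

```bash
python3 -m jog '[{"x":-0.007,"y":-0.0017,"z":0.005,"ax":0,"ay":0,"az":-0.005},{"x":-0.025,"y":-0.0017,"z":0.017,"ax":0,"ay":0,"az":-0.005},{"x":-0.045,"y":-0.0017,"z":0.03,"ax":0,"ay":0,"az":-0.005},{"x":-0.06,"y":-0.0017,"z":0.041,"ax":0,"ay":0,"az":-0.005},{"x":-0.07,"y":-0.0017,"z":0.047,"ax":0,"ay":0,"az":-0.005},{"x":-0.074,"y":-0.0017,"z":0.05,"ax":0,"ay":0,"az":-0.005},{"x":-0.074,"y":-0.0017,"z":0.05,"ax":0,"ay":0,"az":-0.005}]'
python3 - <<'E'
from h import *
d=np.load("rel.npz")
o=get_obs();print(o["q"].round(3)); Rt=toolR(110,55); foot=np.array([.499,.283,.004]); delta(foot-Rt@d["p"],Rt)
T=q2R(o["tool_rot"]); f=o["eef_pos"]+T@d["p"]; z=(T@d["R"])[:,2]; print("foot est",f,"z",z)
out=[]
for n in("side","top"):
    c=cam(n); im=read_camera(n)[:,:,::-1].copy(); cv2.imwrite(f"pics/{n}3raw.png",im)
    p=proj(c,f+z*.06).astype(int); u,v=p-[33,50]; u=max(u,0);v=max(v,0)
    k=cv2.resize(im[v:v+100,u:u+66],None,fx=6,fy=6,interpolation=cv2.INTER_CUBIC); k=cv2.convertScaleAbs(k,alpha=1.6)
    for s in(0,.038,.12):
        q=(proj(c,f+z*s)-[u,v]+.5)*6; cv2.circle(k,tuple(q.astype(int)),4,(0,0,255),1)
    out.append(k); print(n,u,v)
cv2.imwrite("pics/c3.png",np.hstack(out))
E
```

```text
t: 12.95
eef_pos: [0.4947, 0.2971, 0.1063]
tool_rot: [-0.378, 0.507, 0.728, 0.266]
contact_force: [-0.4, -0.4, -3.9]
gripper_width: 0.317
grasp_force: 105.1
[-0.352  0.712  0.224  1.931 -1.204  1.24   1.067]
shift [-0.0241 -0.0012  0.0147] rot [ 0.0005 -0.0007  0.0051]
foot est [0.49973091 0.28522129 0.03214104] z [-2.8038175e-03 -9.8937313e-04  9.9999558e-01]
side 173 200
top 166 151
```

View pics/c3.png

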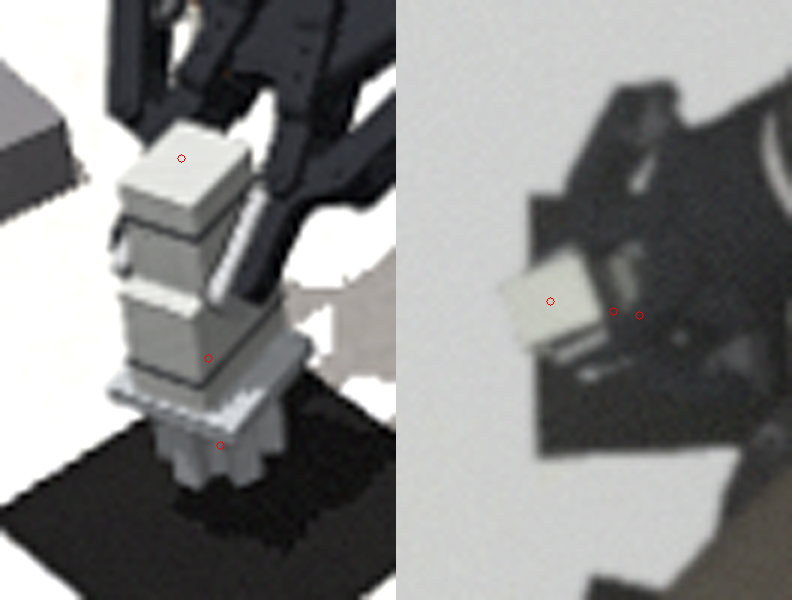

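The side and top crops show the handle upright in the gripper over the mat. The projected foot, flange and top points (red) fall on the part, so it hasn't slipped. I'll lower it to contact.

```bash
python3 -m jog '[{"x":-0.008,"y":-0.0005,"z":0.005,"ax":0,"ay":0,"az":0},{"x":-0.016,"y":-0.0012,"z":0.01,"ax":0,"ay":0,"az":0},{"x":-0.020,"y":-0.0012,"z":0.0123,"ax":0,"ay":0,"az":0},{"x":-0.022,"y":-0.0012,"z":0.0135,"ax":0,"ay":0,"az":0},{"x":-0.0232,"y":-0.0012,"z":0.0143,"ax":0,"ay":0,"az":0},{"x":-0.0241,"y":-0.0012,"z":0.0147,"ax":0,"ay":0,"az":0},{"x":-0.0241,"y":-0.0012,"z":0.0147,"ax":0,"ay":0,"az":0}]'
python3 - <<'E'
from h import *
d=np.load("rel.npz"); o=get_obs(); T=q2R(o["tool_rot"]); print(o["eef_pos"]+T@d["p"],(T@d["R"])[:,2].round(4),o["torque"].round(2))
E
```

```text
t: 13.75
eef_pos: [0.4945, 0.295, 0.0785]
tool_rot: [-0.378, 0.507, 0.728, 0.267]
contact_force: [0.3, -0.6, -3.6]
gripper_width: 0.314
grasp_force: 105.4
[0.49951648 0.28317029 0.00435967] [-0.0032 -0.0019  1.    ] [-1.42 -0.46  0.01]
```

```bash
python3 -m jog '[{"x":-0.0008,"y":0,"z":0.0006,"ax":0,"ay":0,"az":0},{"x":-0.0012,"y":0,"z":0.0008,"ax":0,"ay":0,"az":0},{"x":-0.0012,"y":0,"z":0.0008,"ax":0,"ay":0,"az":0}]'
```

```text
t: 14.05
eef_pos: [0.4946, 0.295, 0.0784]
tool_rot: [-0.378, 0.506, 0.727, 0.267]
contact_force: [-1.9, -3.4, 4.3]
gripper_width: 0.311
grasp_force: 106.3
```

```bash
python3 -m jog '[{"x":0,"y":0,"z":0,"ax":0,"ay":0,"az":0},{"x":0,"y":0,"z":0,"ax":0,"ay":0,"az":0},{"x":0,"y":0,"z":0,"ax":0,"ay":0,"az":0},{"x":0,"y":0,"z":0,"ax":0,"ay":0,"az":0},{"x":0,"y":0,"z":0,"ax":0,"ay":0,"az":0},{"x":0,"y":0,"z":0,"ax":0,"ay":0,"az":0}]' 1 20 && python3 -m jog '[{"x":0,"y":0,"z":-0.01,"ax":0,"ay":0,"az":0},{"x":0,"y":0,"z":-0.03,"ax":0,"ay":0,"az":0},{"x":0,"y":0,"z":-0.06,"ax":0,"ay":0,"az":0},{"x":0,"y":0,"z":-0.09,"ax":0,"ay":0,"az":0},{"x":0.03,"y":0,"z":-0.11,"ax":0,"ay":0,"az":0},{"x":0.07,"y":0,"z":-0.12,"ax":0,"ay":0,"az":0},{"x":0.1,"y":0,"z":-0.13,"ax":0,"ay":0,"az":0},{"x":0.11,"y":0,"z":-0.13,"ax":0,"ay":0,"az":0},{"x":0.11,"y":0,"z":-0.13,"ax":0,"ay":0,"az":0}]'
python3 - <<'E'
from h import *
o=get_obs();print(o["q"].round(3)); delta([.4995,.283,.215],toolR(110,0)); 
c=cam("wrist"); cv2.imwrite("pics/w4.png",read_camera("wrist")[:,:,::-1]); print(proj(c,[.4995,.283,.004]),proj(c,[.4995,.283,.124]))
cv2.imwrite("pics/side4.png",read_camera("side")[:,:,::-1])
E
```

```text
t: 14.65
eef_pos: [0.4944, 0.295, 0.0769]
tool_rot: [-0.378, 0.507, 0.728, 0.267]
contact_force: [-0.1, 0.4, -0.0]
gripper_width: 0.998
grasp_force: 0.0
t: 15.55
eef_pos: [0.5093, 0.2532, 0.2434]
tool_rot: [-0.377, 0.506, 0.728, 0.268]
contact_force: [0.6, 0.2, -1.0]
gripper_width: 1.004
grasp_force: 0.0
[-0.335  0.516  0.304  1.864 -1.067  1.408  0.864]
shift [-0.0053  0.0008  0.0419] rot [ 0.0067 -0.9605  0.006 ]
[315.8571071  330.78199519] [316.63481667 292.18719717]
```

```bash
python3 -m jog '[{"x":0.005,"y":0,"z":0,"ax":0,"ay":-0.06,"az":0},{"x":0.01,"y":0,"z":0,"ax":0,"ay":-0.16,"az":0},{"x":0.015,"y":0,"z":0.005,"ax":0,"ay":-0.27,"az":0},{"x":0.02,"y":0,"z":0.01,"ax":0,"ay":-0.38,"az":0},{"x":0.023,"y":0.0008,"z":0.015,"ax":0,"ay":-0.49,"az":0},{"x":0.023,"y":0.0008,"z":0.02,"ax":0,"ay":-0.6,"az":0},{"x":0.023,"y":0.0008,"z":0.022,"ax":0.003,"ay":-0.7,"az":0},{"x":0.023,"y":0.0008,"z":0.022,"ax":0.007,"ay":-0.8,"az":0.006},{"x":0.023,"y":0.0008,"z":0.022,"ax":0.007,"ay":-0.9,"az":0.006},{"x":0.023,"y":0.0008,"z":0.022,"ax":0.007,"ay":-0.96,"az":0.006},{"x":0.023,"y":0.0008,"z":0.022,"ax":0.007,"ay":-0.96,"az":0.006}]'
python3 - <<'E'
from h import *
o=get_obs();print(o["q"].round(3)); delta([.4995,.283,.1],toolR(110,0)); 
c=cam("wrist"); im=read_camera("wrist")[:,:,::-1]; cv2.imwrite("pics/w5raw.png",im); np.savez("pics/w5.npz",K=c[0],o=c[1],R=c[2])
p=proj(c,[.4995,.283,.09]).astype(int); print(p); u,v=max(p[0]-100,0),max(p[1]-75,0); print(u,v)
cv2.imwrite("pics/w5.png",cv2.convertScaleAbs(cv2.resize(im[v:v+150,u:u+200],None,fx=4,fy=4,interpolation=cv2.INTER_CUBIC),alpha=1.3))
E
```

```text
t: 16.75
eef_pos: [0.4973, 0.2849, 0.246]
tool_rot: [-0.002, 0.572, 0.82, -0.003]
contact_force: [0.6, -0.3, -0.3]
gripper_width: 1.0
grasp_force: 0.0
[-1.02   0.32   0.493  1.809 -0.172  1.062 -0.109]
shift [-0.0024  0.0024  0.146 ] rot [-0.0067  0.0009  0.0045]
[319 190]
219 115
```

View pics/w5.png

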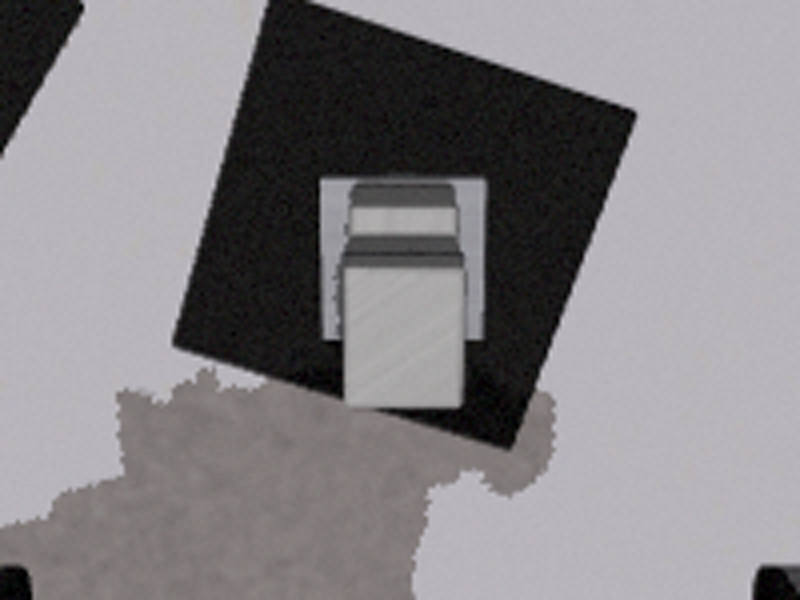

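The handle stands upright on the mat. Its top face spans (343–465, 267–407) in the crop and its flange (320–486, 178–340). I'll convert these.

Run:
```python
from h import *
d=np.load("pics/w5.npz"); c=(d["K"],d["o"],d["R"])
f=lambda x,y,z: atz(c,219+(x+.5)/4-.5,115+(y+.5)/4-.5,z)[:2]
top=f(404,337,.124); fl=f(403,259,.042)
print(top,fl,np.linalg.norm(f(343,337,.124)-f(465,337,.124)),np.linalg.norm(f(404,267,.124)-f(404,407,.124)),np.linalg.norm(f(320,178,.042)-f(486,178,.042)))
l=f(343,267,.124)-f(344,407,.124); print(np.degrees(np.arctan2(l[1],l[0])))
delta([*top,.124-.022-.019],toolR(110,0))
```

```text
[0.49966872 0.28377584] [0.4995346  0.28380926] 0.02773840633638311 0.03313289514902662 0.047519774757031764
109.94568927961606
shift [-0.0005  0.0028  0.1632] rot [-0.0066 -0.0004  0.0021]
```

```bash
python3 -m jog '[{"x":-0.0005,"y":0.0028,"z":0.01,"ax":-0.0066,"ay":0,"az":0.002},{"x":-0.0005,"y":0.0028,"z":0.04,"ax":-0.0066,"ay":0,"az":0.002},{"x":-0.0005,"y":0.0028,"z":0.08,"ax":-0.0066,"ay":0,"az":0.002},{"x":-0.0005,"y":0.0028,"z":0.115,"ax":-0.0066,"ay":0,"az":0.002},{"x":-0.0005,"y":0.0028,"z":0.145,"ax":-0.0066,"ay":0,"az":0.002},{"x":-0.0005,"y":0.0028,"z":0.162,"ax":-0.0066,"ay":0,"az":0.002},{"x":-0.0005,"y":0.0028,"z":0.168,"ax":-0.0066,"ay":0,"az":0.002},{"x":-0.0005,"y":0.0028,"z":0.169,"ax":-0.0066,"ay":0,"az":0.002},{"x":-0.0005,"y":0.0028,"z":0.169,"ax":-0.0066,"ay":0,"az":0.002}]'
python3 - <<'E'
from h import *
delta([.4996,.2838,.077],toolR(110,0)); print(get_obs()["q"].round(3))
E
```

```text
t: 17.7
eef_pos: [0.5017, 0.2831, 0.0793]
tool_rot: [0.001, 0.575, 0.818, 0.002]
contact_force: [-0.2, 0.3, 1.5]
gripper_width: 1.0
grasp_force: 0.0
shift [ 0.0014 -0.0017  0.0023] rot [ 0.0039 -0.0013 -0.0034]
[-0.932  0.533  0.406  1.944 -0.31   0.721  0.003]
```

Aligned within 2 mm. I'll correct that and grip.

```bash
python3 -m jog '[{"x":0.001,"y":-0.0015,"z":0.002,"ax":0.004,"ay":-0.0013,"az":-0.0034},{"x":0.001,"y":-0.0015,"z":0.002,"ax":0.004,"ay":-0.0013,"az":-0.0034},{"x":0.001,"y":-0.0015,"z":0.002,"ax":0.004,"ay":-0.0013,"az":-0.0034},{"x":0.001,"y":-0.0015,"z":0.002,"ax":0.004,"ay":-0.0013,"az":-0.0034}]' && python3 -m jog '[{"x":0,"y":0,"z":0,"ax":0,"ay":0,"az":0},{"x":0,"y":0,"z":0,"ax":0,"ay":0,"az":0},{"x":0,"y":0,"z":0,"ax":0,"ay":0,"az":0},{"x":0,"y":0,"z":0,"ax":0,"ay":0,"az":0},{"x":0,"y":0,"z":0,"ax":0,"ay":0,"az":0},{"x":0,"y":0,"z":0,"ax":0,"ay":0,"az":0},{"x":0,"y":0,"z":0,"ax":0,"ay":0,"az":0},{"x":0,"y":0,"z":0,"ax":0,"ay":0,"az":0}]' 0 80
python3 - <<'E'
from h import *
o=get_obs(); T=q2R(o["tool_rot"]); foot=np.array([.4996,.2838,.004])
H=toolR(110,0); H=np.c_[-H[:,0],H[:,1],[0,0,1.]]   # handle axes: x=-a
np.savez("rel2.npz",p=T.T@(foot-o["eef_pos"]),R=T.T@H); print(T.T@(foot-o["eef_pos"]),np.linalg.det(H),T[:,2])
E
```

```text
t: 18.1
eef_pos: [0.4992, 0.2844, 0.0771]
tool_rot: [-0.0, 0.573, 0.82, -0.0]
contact_force: [0.4, 0.4, -0.2]
gripper_width: 0.996
grasp_force: 0.0
t: 18.9
eef_pos: [0.4994, 0.2843, 0.0769]
tool_rot: [-0.0, 0.573, 0.82, -0.0]
contact_force: [0.3, -0.2, 1.8]
gripper_width: 0.319
grasp_force: 79.5
[-5.35155737e-04  3.44045379e-05  7.29372114e-02] 1.0 [-3.78976075e-04 -1.91781896e-04 -9.99999910e-01]
```

```bash
python3 -m jog '[{"x":0,"y":0,"z":-0.005,"ax":0,"ay":0,"az":0},{"x":0,"y":0,"z":-0.025,"ax":0,"ay":0,"az":0},{"x":0,"y":0,"z":-0.055,"ax":0,"ay":0,"az":0},{"x":0,"y":0,"z":-0.085,"ax":0,"ay":0,"az":0},{"x":0,"y":0,"z":-0.115,"ax":0,"ay":0,"az":0},{"x":0,"y":0,"z":-0.135,"ax":0,"ay":0,"az":0},{"x":0,"y":0,"z":-0.14,"ax":0,"ay":0,"az":0},{"x":0,"y":0,"z":-0.14,"ax":0,"ay":0,"az":0}]' && python3 -m jog '[{"x":-0.01,"y":-0.003,"z":0,"ax":0,"ay":0,"az":0},{"x":-0.03,"y":-0.01,"z":0,"ax":0,"ay":0,"az":0.02},{"x":-0.06,"y":-0.02,"z":0,"ax":0,"ay":0,"az":0.05},{"x":-0.09,"y":-0.03,"z":0,"ax":0,"ay":0,"az":0.08},{"x":-0.12,"y":-0.04,"z":0,"ax":0,"ay":0,"az":0.11},{"x":-0.15,"y":-0.05,"z":0,"ax":0,"ay":0,"az":0.14},{"x":-0.18,"y":-0.06,"z":0,"ax":0,"ay":0,"az":0.17},{"x":-0.21,"y":-0.07,"z":0,"ax":0,"ay":0,"az":0.2},{"x":-0.24,"y":-0.08,"z":0,"ax":0,"ay":0,"az":0.22},{"x":-0.265,"y":-0.089,"z":0,"ax":0,"ay":0,"az":0.24},{"x":-0.28,"y":-0.094,"z":0,"ax":0,"ay":0,"az":0.25},{"x":-0.28,"y":-0.094,"z":0,"ax":0,"ay":0,"az":0.25}]'
python3 - <<'E'
from h import *
delta([.5138,-.2911,.2],toolR(83.5,0)); print(get_obs()["q"].round(3))
E
```

```text
t: 19.7
eef_pos: [0.4988, 0.2841, 0.2166]
tool_rot: [-0.0, 0.573, 0.82, -0.001]
contact_force: [0.3, -0.1, -4.1]
gripper_width: 0.318
grasp_force: 79.7
t: 20.9
eef_pos: [0.506, -0.0156, 0.2168]
tool_rot: [-0.0, 0.673, 0.739, -0.001]
contact_force: [0.0, -0.6, -4.0]
gripper_width: 0.318
grasp_force: 79.6
shift [-0.275  -0.0178  0.0171] rot [-0.0016  0.0014  0.2067]
[-0.66   0.247  0.672  2.002 -0.186  0.955  0.198]
```

```bash
python3 -m jog '[{"x":-0.01,"y":-0.001,"z":0,"ax":0,"ay":0,"az":0},{"x":-0.03,"y":-0.002,"z":0,"ax":0,"ay":0,"az":0.02},{"x":-0.06,"y":-0.004,"z":0,"ax":0,"ay":0,"az":0.04},{"x":-0.09,"y":-0.006,"z":0,"ax":0,"ay":0,"az":0.06},{"x":-0.12,"y":-0.008,"z":0,"ax":0,"ay":0,"az":0.09},{"x":-0.15,"y":-0.01,"z":0,"ax":0,"ay":0,"az":0.11},{"x":-0.18,"y":-0.012,"z":0,"ax":0,"ay":0,"az":0.14},{"x":-0.21,"y":-0.014,"z":0,"ax":0,"ay":0,"az":0.16},{"x":-0.24,"y":-0.016,"z":0,"ax":0,"ay":0,"az":0.18},{"x":-0.262,"y":-0.018,"z":0,"ax":0,"ay":0,"az":0.2},{"x":-0.275,"y":-0.018,"z":0,"ax":0,"ay":0,"az":0.207},{"x":-0.275,"y":-0.018,"z":0,"ax":0,"ay":0,"az":0.207}]' && python3 -m jog '[{"x":0,"y":0,"z":0,"ax":0,"ay":0,"az":0},{"x":0,"y":0,"z":0,"ax":0,"ay":0,"az":0},{"x":0,"y":0,"z":0,"ax":0,"ay":0,"az":0}]'
python3 - <<'E'
from h import *
d=np.load("rel2.npz")
Rt=toolR(83.5,0); Rt2=np.c_[-Rt[:,0],Rt[:,1],[0,0,1.]]@d["R"].T
delta(np.array([.5138,-.2911,.067])-Rt2@d["p"],Rt2); o=get_obs(); print(o["q"].round(3),o["contact_force"].round(1), o["torque"].round(2))
E
```

```text
t: 22.1
eef_pos: [0.5166, -0.2878, 0.2169]
tool_rot: [0.0, 0.744, 0.668, -0.001]
contact_force: [0.2, 0.6, -4.5]
gripper_width: 0.319
grasp_force: 79.6
t: 22.4
eef_pos: [0.5172, -0.2849, 0.2169]
tool_rot: [-0.0, 0.743, 0.669, -0.0]
contact_force: [-0.5, 0.3, -4.5]
gripper_width: 0.314
grasp_force: 79.6
shift [-0.006  -0.0027  0.077 ] rot [-0.0006 -0.0003  0.0078]
[-0.165  0.431  0.75   1.815 -0.339  1.029  0.613] [-0.5  0.3 -4.5] [ 0.02  0.05 -0.  ]
```

```bash
python3 -m jog '[{"x":-0.006,"y":-0.0027,"z":0.005,"ax":0,"ay":0,"az":0.008},{"x":-0.006,"y":-0.0027,"z":0.02,"ax":0,"ay":0,"az":0.008},{"x":-0.006,"y":-0.0027,"z":0.04,"ax":0,"ay":0,"az":0.008},{"x":-0.006,"y":-0.0027,"z":0.057,"ax":0,"ay":0,"az":0.008},{"x":-0.006,"y":-0.0027,"z":0.068,"ax":0,"ay":0,"az":0.008},{"x":-0.006,"y":-0.0027,"z":0.074,"ax":0,"ay":0,"az":0.008},{"x":-0.006,"y":-0.0027,"z":0.077,"ax":0,"ay":0,"az":0.008},{"x":-0.006,"y":-0.0027,"z":0.077,"ax":0,"ay":0,"az":0.008},{"x":-0.006,"y":-0.0027,"z":0.077,"ax":0,"ay":0,"az":0.008}]'
cat > st.py <<'E'
from h import *
d=np.load("rel2.npz"); o=get_obs(); T=q2R(o["tool_rot"]); H=T@d["R"]
print("t",o["t"],"foot",(o["eef_pos"]+T@d["p"]).round(4),"yaw mod60",round(np.degrees(np.arctan2(H[1,0],H[0,0]))%60,2),"F",o["contact_force"].round(1),"M",o["torque"].round(2))
Rt=toolR(83.5,0); Rt2=np.c_[-Rt[:,0],Rt[:,1],[0,0,1.]]@d["R"].T
delta(np.array([.5138,-.2911,.052])-Rt2@d["p"],Rt2)
E
python3 st.py
```

```text
t: 23.3
eef_pos: [0.5138, -0.2925, 0.1406]
tool_rot: [0.0, 0.746, 0.666, -0.0]
contact_force: [-0.7, 0.1, -3.5]
gripper_width: 0.321
grasp_force: 79.4
t 23.3 foot [ 0.5138 -0.2931  0.0677] yaw mod60 23.36 F [-0.7  0.1 -3.5] M [-0.   -0.01  0.01]
shift [ 0.0019 -0.0002  0.0157] rot [ 0.0006  0.001  -0.0025]
```

```bash
python3 -m jog '[{"x":0,"y":0,"z":0,"ax":0,"ay":0,"az":0},{"x":0,"y":0,"z":0,"ax":0,"ay":0,"az":0},{"x":0,"y":0,"z":0,"ax":0,"ay":0,"az":0}]' >/dev/null; python3 st.py
python3 - <<'E'
from h import *
c=cam("wrist"); im=read_camera("wrist")[:,:,::-1]; cv2.imwrite("pics/w6raw.png",im); np.savez("pics/w6.npz",K=c[0],o=c[1],R=c[2])
p=proj(c,[.5138,-.2911,.08]).astype(int); print(p); u,v=max(p[0]-100,0),max(p[1]-75,0); print(u,v)
cv2.imwrite("pics/w6.png",cv2.convertScaleAbs(cv2.resize(im[v:v+150,u:u+200],None,fx=4,fy=4,interpolation=cv2.INTER_CUBIC),alpha=2))
E
```

```text
t 23.6 foot [ 0.5135 -0.2928  0.0674] yaw mod60 23.36 F [-0.  -0.7 -3.8] M [0.01 0.02 0.01]
shift [0.0017 0.0001 0.0154] rot [-0.      0.0006 -0.0024]
[317 218]
217 143
```

```bash
python3 -m jog '[{"x":0.0017,"y":0,"z":0,"ax":0,"ay":0,"az":-0.002},{"x":0.0017,"y":0,"z":0,"ax":0,"ay":0,"az":-0.002},{"x":0.0017,"y":0,"z":0.003,"ax":0,"ay":0,"az":-0.002},{"x":0.0017,"y":0,"z":0.006,"ax":0,"ay":0,"az":-0.002},{"x":0.0017,"y":0,"z":0.009,"ax":0,"ay":0,"az":-0.002},{"x":0.0017,"y":0,"z":0.012,"ax":0,"ay":0,"az":-0.002},{"x":0.0017,"y":0,"z":0.0145,"ax":0,"ay":0,"az":-0.002},{"x":0.0017,"y":0,"z":0.0145,"ax":0,"ay":0,"az":-0.002}]' >/dev/null; python3 st.py
```

```text
t 24.45 foot [ 0.5138 -0.2909  0.0523] yaw mod60 23.48 F [ 1.  -0.1 -5. ] M [ 0.13 -0.54  0.03]
shift [-0.0002  0.      0.0003] rot [-0.0004  0.0005 -0.0003]
```

The foot is in the mouth with no resistance. I'll continue down past the ring top.

```bash
python3 -m jog '[{"x":0,"y":0,"z":0.002,"ax":0,"ay":0,"az":0},{"x":0,"y":0,"z":0.004,"ax":0,"ay":0,"az":0},{"x":0,"y":0,"z":0.006,"ax":0,"ay":0,"az":0},{"x":0,"y":0,"z":0.008,"ax":0,"ay":0,"az":0},{"x":0,"y":0,"z":0.008,"ax":0,"ay":0,"az":0}]' >/dev/null; python3 st.py
```

```text
t 24.95 foot [ 0.5137 -0.291   0.0444] yaw mod60 23.48 F [ 2.2  0.9 -5.7] M [ 0.13 -0.7   0.03]
shift [-0.0001  0.0001 -0.0076] rot [-0.0003  0.0007 -0.0003]
```

It meshed directly. I'll push it home.

```bash
python3 -m jog '[{"x":0,"y":0,"z":0.003,"ax":0,"ay":0,"az":0},{"x":0,"y":0,"z":0.006,"ax":0,"ay":0,"az":0},{"x":0,"y":0,"z":0.009,"ax":0,"ay":0,"az":0},{"x":0,"y":0,"z":0.011,"ax":0,"ay":0,"az":0},{"x":0,"y":0,"z":0.0124,"ax":0,"ay":0,"az":0},{"x":0,"y":0,"z":0.013,"ax":0,"ay":0,"az":0},{"x":0,"y":0,"z":0.013,"ax":0,"ay":0,"az":0}]' >/dev/null; python3 st.py
```

```text
t 25.65 foot [ 0.5138 -0.291   0.032 ] yaw mod60 23.48 F [1.8 2.5 3. ] M [ 0.57 -0.4   0.  ]
shift [-0.0001 -0.     -0.02  ] rot [ 0.0001  0.0003 -0.0004]
```

```bash
python3 -m jog '[{"x":0,"y":0,"z":0.0005,"ax":0,"ay":0,"az":0},{"x":0,"y":0,"z":0.001,"ax":0,"ay":0,"az":0},{"x":0,"y":0,"z":0.001,"ax":0,"ay":0,"az":0}]' >/dev/null; python3 st.py; python3 -m jog '[{"x":0,"y":0,"z":0,"ax":0,"ay":0,"az":0},{"x":0,"y":0,"z":0,"ax":0,"ay":0,"az":0},{"x":0,"y":0,"z":0,"ax":0,"ay":0,"az":0},{"x":0,"y":0,"z":0,"ax":0,"ay":0,"az":0},{"x":0,"y":0,"z":0,"ax":0,"ay":0,"az":0},{"x":0,"y":0,"z":0,"ax":0,"ay":0,"az":0}]' 1 20 && python3 -m jog '[{"x":0,"y":0,"z":-0.005,"ax":0,"ay":0,"az":0},{"x":0,"y":0,"z":-0.02,"ax":0,"ay":0,"az":0},{"x":0,"y":0,"z":-0.05,"ax":0,"ay":0,"az":0},{"x":0,"y":0,"z":-0.08,"ax":0,"ay":0,"az":0},{"x":0,"y":0,"z":-0.11,"ax":0,"ay":0,"az":0},{"x":0,"y":0,"z":-0.135,"ax":0,"ay":0,"az":0},{"x":0,"y":0,"z":-0.14,"ax":0,"ay":0,"az":0},{"x":0,"y":0,"z":-0.14,"ax":0,"ay":0,"az":0}]'
python3 - <<'E'
from h import *
c=cam("wrist"); w=read_camera("wrist")[:,:,::-1]; s=read_camera("side")[:,:,::-1]; cs=cam("side")
o=[]
for c,im in((c,w),(cs,s)):
    p=proj(c,[.5138,-.2911,.09]).astype(int); k=50 if c is cs else 80; u,v=np.clip(p-k,0,None)
    o.append(cv2.convertScaleAbs(cv2.resize(im[v:v+2*k,u:u+2*k],(400,400),interpolation=cv2.INTER_CUBIC),alpha=1.8)); print(u,v,k)
    for h in(.032,.062,.07,.152): print((proj(c,[.5138,-.2911,h])-[u,v])*400/(2*k))
cv2.imwrite("pics/end.png",np.hstack(o))
E
```

```text
t 25.95 foot [ 0.5139 -0.291   0.032 ] yaw mod60 23.48 F [-0.4  4.6 12.6] M [ 1.07  0.35 -0.1 ]
shift [-0.0001 -0.0001 -0.02  ] rot [ 0.0004 -0.0003 -0.0003]
t: 26.55
eef_pos: [0.5135, -0.2905, 0.1034]
tool_rot: [-0.0, 0.746, 0.666, -0.001]
contact_force: [0.8, -0.1, 0.3]
gripper_width: 0.995
grasp_force: 0.0
t: 27.35
eef_pos: [0.5142, -0.2907, 0.245]
tool_rot: [0.001, 0.746, 0.666, 0.0]
contact_force: [0.4, 0.4, -0.8]
gripper_width: 0.995
grasp_force: 0.0
236 108 80
[200.96121064 171.18753176]
[200.94426031 185.27027719]
[200.93923696 189.4437975 ]
[200.86987632 247.07028904]
334 95 50
[194.65874566 278.25998576]
[199.00016986 239.47132522]
[200.17699569 228.95691897]
[212.72852964 116.81464306]
```

View pics/end.png

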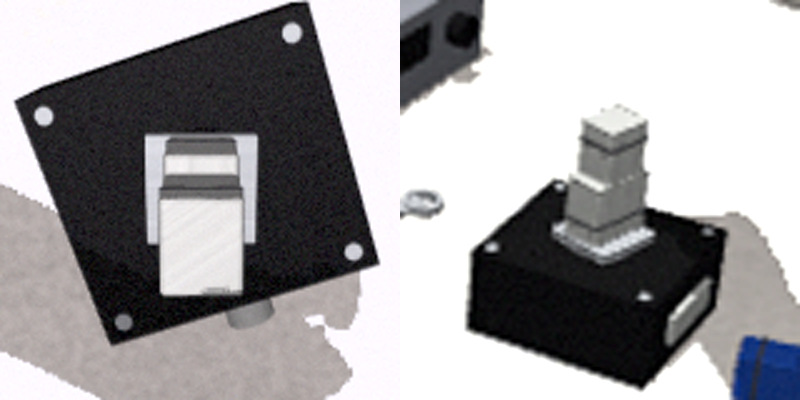

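The end view shows the flange flat on the cover, the handle upright at its expected height and the gripper clear of it. I'm handing in.

```bash
python3 -c "from station import *; print(hand_in())"
```

```text
the job is handed in; nothing more can be done
None
```

The handle was stood on the mat, released, re-gripped from above, meshed and seated home (foot 30 mm below the mouth, flange flat on the cover), and handed in at about 27 s; one risk is a single wrist-force reading of about 139 N at 7.3 s, over the 120 N limit, when the arm stopped hard on its joint limits touching nothing (j6 also briefly read 0.169 against its 0.17 limit), which could count as a failure.

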